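# Bud vases by height on the display board

## Robot

A 6-joint arm with a two-finger parallel gripper is mounted at the origin on the work surface. World frame = base frame: x ahead of the robot, y to its left, z up, the work surface at z = 0. Lengths are in m, angles in degrees, forces in N, time in s.
With the tool pointing down it reaches from about 0.35 to 0.875 m from the base axis. Payload 4.2 kg.
Tool frame: the origin (TCP) lies midway between the tips of the shut fingers; the grasp point (between the pads) lies 19 mm behind it; z points along the fingers, y is the line along which they close (so a half turn about z gives the same grasp; the last joint's range is limited). The gripper opens to 87 mm and grips with 3 to 60 N. Pads are 19 mm wide; open, the fingers measure 117 mm over their backs; the gripper's body (75 mm by 190 mm) begins 51 mm behind the grasp point.
Start: joints at [80.936, 22.042, 0.453, 0, -68.411, -14.817], TCP at [0.253, 0.571, 0.223] pointing down, gripper open.
Joint ranges: [-179.83, 179.83], [-69.29, 118.12], [-61.27, 80.66], [-181.25, 117.63], [-171.15, -9.14], [-177.46, 177.46]. Speed limits (degrees/s): [159.86, 159.86, 180, 180, 180, 180].

## Interface

Orientations are given as a 3x3 rotation matrix whose columns are the frame's x, y, z axes.
In Python, from station import sense, capture, finish_job, silhouettes, landmark_of gives the robot as it stands.
- The arm moves only by the tool step_arm, never from a script. Its arguments are lists of equal length, an entry for each row: "linear": the shift along the tool's x, y, z in mm, a list of three; "delta_rot": the turn, a rotation vector about the tool's x, y, z in rad, a list of three; "grip": the finger opening in mm, from 0 to 87. A call has 1 to 10 rows; each row shifts and turns the commanded pose from where the row before left it, along the tool's axes as they then stand; what a row does not reach is not made up. A row lasts 1/8 s, in which the tool goes at most 62.5 mm and 10.7 degrees, less where a joint would pass 70% of its speed; a pose out of reach is approached as far as the arm can. A call with a gripper value outside its range is refused whole. The fingers move at their own pace and stop on an object; the grip force is fixed at half the most. Time passes only in rows, so rows that do not move let the fingers close. It gives the time, the measured TCP pose, the force, the opening and the grip force at its end, in the units of the state.
- sense(): the state, without advancing time (a new reading comes with each control period).
- capture(name): name is "scene" or "side" or "wrist"; returns a dict with "img" (384x512x3 uint8, red, green, blue), "fx", "fy", "cx", "cy" (pixels), "world_to_cam" (4x4, takes a point from world to camera coordinates); the wrist camera has in their place "mount" (4x4, takes a point from camera to tool coordinates, whose origin is the TCP and whose axes are the flange's). Camera axes: x right, y up, looking along -z (the intrinsics and any distortion apply to the point x, -y, -z); pixel columns grow to the right and rows downward; lengths in m; the calibration is good to about 2 mm. A picture is of the moment at which its call begins: read the wrist's pose just before it. There is no depth.
- finish_job(): hands the job in; it is judged then, once.
Trained networks look in the newest picture that a camera, given by its name, has taken for a name from the list of things; names that differ only in an ending like _2 or _b are one class to them, and where a whole thing is asked for, a point or a joint stands for the part that bears it (a point fixed in the world has none). Each returns a list of dicts, best first, with "score" (0 to 1); they miss things now and then, are a little off and sometimes report something else, mostly with a low value. They report only what shows in the picture. A call takes as long as a camera call. They do not tell look-alikes from the thing itself.
- silhouettes(camera, label): "mask" (384x512 bool, what is visible of it) and "point" ([column, row] in pixels, amid what is visible of it).
- landmark_of(camera, label): "point" ([column, row] in pixels: a listed point, or the origin of a listed thing).
The state is a dict: "time_s": time; "joints": joint angles; "joint_velocities": joint speeds; "effort": joint torques, N m; "tcp_pos": TCP position; "ee_rot": TCP orientation; "wrist_force": force on the tool from outside, world axes, zero at the start; "moment": the same for the moment, N m; "gripper_width": opening from 0.0 (shut) to 1.0 (fully open); "gripper_force": force on a finger pad.
Only numpy, scipy, OpenCV 4.12 (cv2) and the standard library are available. Lean on these libraries where they do the work, as an engineer would, in place of code of your own. Each camera call takes 0.05 s, during which the arm holds its last target. There are 200 camera calls.

## Task

Line up the four white bud vases on the row of cork coasters, one standing upright in the middle of each, in order of height: the tallest on the coaster nearest the teapot, then each shorter one in turn, down to the shortest at the far end. Do not let any vase fall over, and leave the teapot where it stands.

Things in the scene. Friction and masses are not known exactly. Their poses are not given: they have to be found in the camera images.
- vase_tall: The tallest of four white glazed bud vases, all of one shape: 155 mm high, round belly 66 mm across (widest about 40 mm up), flat foot 53 mm across, straight round neck 25 mm across over the top 42 mm, dark disc for a mouth. A solid piece, 80 to 300 g, easily gripped by the neck from above. Origin: centre of the foot's underside; z up along the axis.
- vase_medium: The second tallest of four white glazed bud vases, all of one shape: 130 mm high, round belly 60 mm across (widest about 31 mm up), flat foot 48 mm across, straight round neck 25 mm across over the top 42 mm, dark disc for a mouth. A solid piece, 80 to 300 g, easily gripped by the neck from above. Origin: centre of the foot's underside; z up along the axis.
- vase_small: The third tallest of four white glazed bud vases, all of one shape: 105 mm high, round belly 54 mm across (widest about 22 mm up), flat foot 43 mm across, straight round neck 25 mm across over the top 42 mm, dark disc for a mouth. A solid piece, 80 to 300 g, easily gripped by the neck from above. Origin: centre of the foot's underside; z up along the axis.
- vase_tiny: The shortest of four white glazed bud vases, all of one shape: 80 mm high, round belly 48 mm across (widest about 13 mm up), flat foot 38 mm across, straight round neck 25 mm across over the top 42 mm, dark disc for a mouth. A solid piece, 80 to 300 g, easily gripped by the neck from above. Origin: centre of the foot's underside; z up along the axis.
- coaster_a: One of four equal round cork coasters, 76 mm across, 4 mm thick, fixed on the board in one row. The name says nothing about its place in the row, which changes every time. Origin: centre of its underside (on the board, 10 mm above the table; its top is 14 mm above the table).
- coaster_b: One of four equal round cork coasters, 76 mm across, 4 mm thick, fixed on the board in one row. The name says nothing about its place in the row, which changes every time. Origin: centre of its underside (on the board, 10 mm above the table; its top is 14 mm above the table).
- coaster_c: One of four equal round cork coasters, 76 mm across, 4 mm thick, fixed on the board in one row. The name says nothing about its place in the row, which changes every time. Origin: centre of its underside (on the board, 10 mm above the table; its top is 14 mm above the table).
- coaster_d: One of four equal round cork coasters, 76 mm across, 4 mm thick, fixed on the board in one row. The name says nothing about its place in the row, which changes every time. Origin: centre of its underside (on the board, 10 mm above the table; its top is 14 mm above the table).
- board: Dark wooden display board fixed on the table behind the vases, 110 x 390 x 10 mm, carrying the coasters. Origin: centre of its underside; y runs along its length and so along the row, x across it, z up. The four coasters sit 143 and 48 mm either side of its middle, give or take 6 mm along and 12 mm across.
- teapot: White round teapot, loose, standing beyond one end of the board, left or right (a small white lantern, 84 mm square and 122 mm high, stands beyond the other end): belly 120 mm across, 126 mm high with its lid knob, spout to its -x reaching 96 mm from the axis, handle to +x reaching 100 mm. Origin: centre of its underside. Low tableware, at most 45 mm high, stands between the vases.
Mind the look-alikes: they are no part of the job. Leave any green or turquoise look-alike of the vase_tiny alone.

How it is judged:
By the outcome, as a careful person would: the job done as asked, in the order asked, and still so for the second after the job is handed in, with the robot touching nothing.
It also fails if it takes over 112 s, if anything falls off the work surface, if the arm or the gripper's body presses on something with over 40 N, if the wrist force passes 120 N, or if a joint passes its speed limit or range.

## Working session

There is one attempt and no reset: what is moved stays moved. The work goes in short steps, Python scripts to look and compute and a tool call to move; the robot and the scene stay as the last step left them, time stands still between calls to the robot, and variables do not carry over. Pictures are saved under pics/ and viewed, at most 14 in all, crops included, and the job is handed in when it is done.

Besides the shell and the picture viewer there is one more tool, called by a JSON object that holds its "op" and its "data", one argument or row to a line. step_arm: Moves the arm, as the interface text tells. Its arguments: {"type":"object","properties":{"linear":{"type":"array"},"delta_rot":{"type":"array"},"grip":{"type":"array"}},"required":["linear","delta_rot","grip"]}

```bash
mkdir -p pics; cat > h.py <<'E'
import numpy as np,cv2
from station import *
def save(n,c): cv2.imwrite('pics/'+n,c['img'][:,:,::-1])
def ray(c,p):
    u,v=p; d=np.array([(u-c['cx'])/c['fx'],-(v-c['cy'])/c['fy'],-1.])
    W=np.linalg.inv(c['world_to_cam']); return W[:3,3],W[:3,:3]@d
def at_z(c,p,z):
    o,d=ray(c,p); return o+d*(z-o[2])/d[2]
def proj(c,P):
    q=c['world_to_cam']@np.append(P,1); return np.array([c['cx']+c['fx']*q[0]/-q[2],c['cy']-c['fy']*q[1]/-q[2]])
E
python3 - <<'E'
from h import *
np.set_printoptions(precision=3,suppress=True)
for cam in ['scene','side']:
    c=capture(cam); save(cam+'.png',c); print(cam,{k:v for k,v in c.items() if k not in('img','world_to_cam')},np.linalg.inv(c['world_to_cam'])[:3])
    for l,z in [('vase_tall',0),('vase_medium',0),('vase_small',0),('vase_tiny',0),('coaster_a',.01),('teapot',0),('board',0)]:
        for d in landmark_of(cam,l): print(l,round(d['score'],2),np.round(d['point']),at_z(c,d['point'],z))
s=sense();print(s['time_s'],s['ee_rot'],s['gripper_width'])
E
```

```text
scene {'fx': 480.54193231686384, 'fy': 480.54193231686384, 'cx': 256.41205961022337, 'cy': 185.0737712698616} [[-0.721 -0.572  0.392  0.98 ]
 [ 0.693 -0.606  0.391  0.438]
 [ 0.014  0.553  0.833  0.991]]
vase_tall 0.76 [198.  95.] [ 0.42  -0.361  0.   ]
vase_medium 0.87 [242. 142.] [ 0.448 -0.151  0.   ]
vase_small 0.9 [375. 264.] [0.468 0.307 0.   ]
vase_tiny 0.75 [347. 191.] [0.362 0.138 0.   ]
vase_tiny 0.65 [370. 213.] [0.373 0.217 0.   ]
vase_tiny 0.6 [314. 206.] [0.455 0.113 0.   ]
vase_tiny 0.58 [327. 163.] [0.336 0.047 0.   ]
coaster_a 0.96 [192. 204.] [ 0.668 -0.091  0.01 ]
coaster_a 0.67 [254. 248.] [0.64  0.097 0.01 ]
coaster_a 0.65 [286. 279.] [0.641 0.199 0.01 ]
coaster_a 0.55 [225. 222.] [0.642 0.002 0.01 ]
teapot 0.59 [132. 182.] [ 0.731 -0.247  0.   ]
board 0.57 [237. 236.] [0.645 0.044 0.   ]
side {'fx': 395.15862766203315, 'fy': 395.15862766203315, 'cx': 255.08331524472058, 'cy': 196.6228802673613} [[ 0.93   0.256 -0.264  0.272]
 [-0.368  0.677 -0.638 -0.641]
 [ 0.015  0.69   0.723  0.75 ]]
vase_tall 0.69 [265. 345.] [ 0.418 -0.355  0.   ]
vase_medium 0.64 [244. 256.] [ 0.453 -0.145  0.   ]
vase_small 0.94 [199. 138.] [0.477 0.308 0.   ]
vase_tiny 0.85 [176. 183.] [ 0.365  0.145 -0.   ]
vase_tiny 0.68 [167. 168.] [ 0.356  0.21  -0.   ]
vase_tiny 0.59 [175. 211.] [0.339 0.046 0.   ]
vase_tiny 0.53 [214. 183.] [0.459 0.107 0.   ]
vase_tiny 0.35 [198. 138.] [0.475 0.312 0.   ]
coaster_a 0.96 [275. 170.] [0.631 0.085 0.01 ]
coaster_a 0.95 [292. 192.] [ 0.637 -0.008  0.01 ]
coaster_a 0.89 [313. 214.] [ 0.656 -0.094  0.01 ]
coaster_a 0.65 [266. 146.] [0.649 0.194 0.01 ]
teapot 0.73 [368. 253.] [ 0.724 -0.24  -0.   ]
board 0.71 [287. 183.] [0.645 0.039 0.   ]
board 0.24 [265. 144.] [0.654 0.213 0.   ]
0.8 [[ 0.914 -0.405 -0.   ]
 [-0.405 -0.914  0.   ]
 [-0.    -0.    -1.   ]] 0.9984014806799203
```

View pics/scene.png

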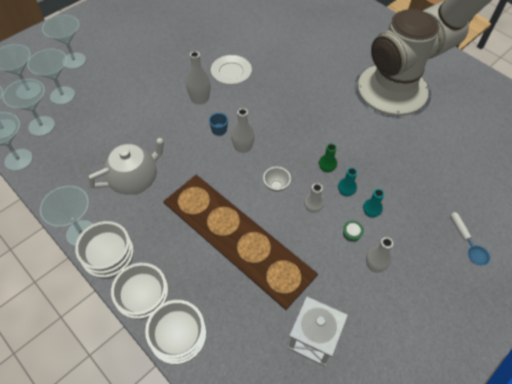

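View pics/side.png

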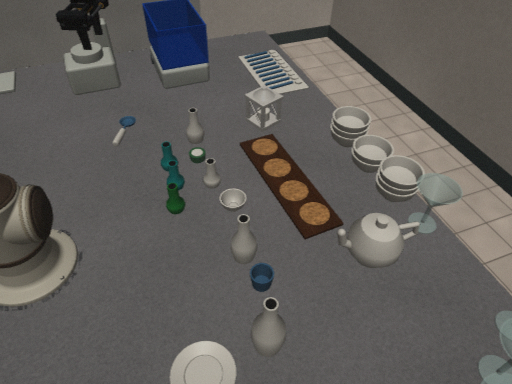

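```bash
python3 - <<'E'
import cv2
a=cv2.imread('pics/scene.png')[110:260,290:410]
b=cv2.imread('pics/side.png')[110:230,140:240]
cv2.imwrite('pics/crop.png',cv2.hconcat([cv2.resize(a,(400,500),interpolation=2),cv2.resize(b,(400,500),interpolation=2)]))
E
```

```text
(no output)
```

View pics/crop.png

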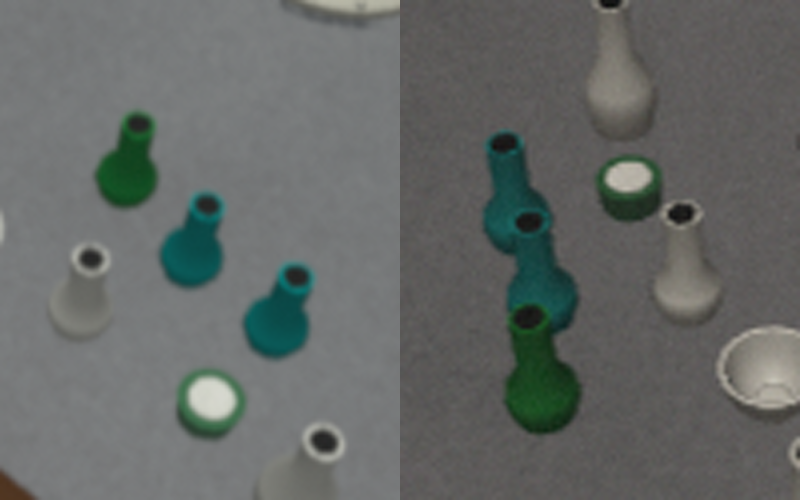

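The scene picture shows the white vases at (198,78) tall, (242,130) medium, (380,255) small and (315,197) tiny. The green one at (328,158) and the turquoise ones at (348,182) and (373,203) are look-alikes. Only (315,197) is a white 80 mm vase, and the crop confirms it. The teapot is at the -y end of the board, so the tall vase goes on coaster (192,201). Next I refine the positions from the mouth discs and cork areas.

```bash
cat > meas.py <<'E'
from h import *
from scipy.optimize import least_squares
V={'tall':(.419,-.358,.155),'medium':(.451,-.148,.130),'small':(.472,.308,.105),'tiny':(.457,.110,.080)}
def mouth(c,P,r=13):
    u,v=np.round(proj(c,P)).astype(int); g=c['img'][max(v-r,0):v+r+1,u-r:u+r+1].max(2)
    m=(g<70).astype(np.uint8); n,L,st,ce=cv2.connectedComponentsWithStats(m)
    k=min(range(1,n),key=lambda i:np.hypot(*(ce[i]-r))-.1*st[i,4]*(st[i,4]<120) ) if n>1 else None
    if k is None: return None,0
    w=(L==k)*np.clip(90.-g,0,None); yy,xx=np.mgrid[:g.shape[0],:g.shape[1]]
    return np.array([u-r+(w*xx).sum()/w.sum(),max(v-r,0)+(w*yy).sum()/w.sum()]),st[k,4]
def cork(c,P,r=24):
    u,v=np.round(proj(c,P)).astype(int); h=cv2.cvtColor(c['img'][v-r:v+r+1,u-r:u+r+1],cv2.COLOR_RGB2HSV)
    m=((h[...,2]>125)&(h[...,1]>70)).astype(np.uint8); n,L,st,ce=cv2.connectedComponentsWithStats(m)
    k=1+np.argmax(st[1:,4]); 
    cn=max(cv2.findContours((L==k).astype(np.uint8),0,1)[0],key=len); (p,ax,_)=cv2.fitEllipse(cn)
    return np.array(p)+[u-r,v-r],np.round(ax)
E
python3 - <<'E'
from meas import *
np.set_printoptions(precision=4,suppress=True)
C={k:capture(k) for k in('scene','side')}
for n,P in V.items():
    for k,c in C.items():
        p,a=mouth(c,P); print(n,k,a,p,None if p is None else at_z(c,p,P[2])[:2])
for P in [(.66,-.093,.014),(.64,-.003,.014),(.636,.091,.014),(.645,.197,.014)]:
    for k,c in C.items():
        p,a=cork(c,P); print(k,p,a,at_z(c,p,.014)[:2])
E
```

```text
tall scene 11 [194.0542  53.967 ] [ 0.4245 -0.3527]
tall side 85 [270.4897 303.5799] [ 0.4233 -0.3526]
medium scene 16 [242.0259 111.5041] [ 0.4534 -0.1427]
medium side 44 [243.0564 218.3134] [ 0.4526 -0.1426]
small scene 29 [386.7834 242.056 ] [0.4654 0.3078]
small side 17 [192.0766 109.8686] [0.4654 0.3084]
tiny scene 20 [316.9013 187.1547] [0.4552 0.1085]
tiny side 24 [209.8027 160.7844] [0.4549 0.109 ]
scene [193.3489 200.0261] [26. 31.] [ 0.6596 -0.0935]
side [313.7387 212.9735] [20. 28.] [ 0.6565 -0.0955]
scene [222.9895 220.6362] [27. 32.] [ 0.6457 -0.0028]
side [293.1931 190.0878] [18. 26.] [ 0.643 -0.005]
scene [253.4647 246.8346] [29. 33.] [0.6408 0.0947]
side [276.4712 167.0646] [16. 25.] [0.6381 0.0928]
scene [283.4305 276.3832] [31. 34.] [0.6425 0.1907]
side [263.9295 146.2749] [15. 23.] [0.6401 0.1889]
```

{"op": "step_arm", "data": {
  "linear": [
    [0, 0, 0],
    [0, 0, 0],
    [0, 0, 0],
    [0, 0, 0],
    [0, 0, 0],
    [0, 0, 0],
    [0, 0, 0],
    [0, 0, 0],
    [0, 0, 0]
  ],
  "delta_rot": [
    [0, 0, 0.1442],
    [0, 0, 0.1442],
    [0, 0, 0.1442],
    [0, 0, 0.1442],
    [0, 0, 0.1442],
    [0, 0, 0.1442],
    [0, 0, 0.1442],
    [0, 0, 0.1442],
    [0, 0, 0]
  ],
  "grip": [50, 50, 50, 50, 50, 50, 50, 50, 50]
}}

```text
time_s: 2.02
tcp_pos: [0.253, 0.5715, 0.2225]
ee_rot: [[0.002, -1.0, -0.0], [-1.0, -0.002, 0.0], [-0.0, 0.0, -1.0]]
wrist_force: [-0.1, -0.3, -0.4]
gripper_width: 0.573
gripper_force: 0.0
```

{"op": "step_arm", "data": {
  "linear": [
    [46, -20, 0],
    [46, -20, 0],
    [46, -20, 0],
    [46, -20, 0],
    [46, -20, 0],
    [46, -20, 0],
    [46, -20, 0],
    [46, -20, 0],
    [46, -20, 0],
    [46, -20, 0]
  ],
  "delta_rot": [
    [0, 0, 0],
    [0, 0, 0],
    [0, 0, 0],
    [0, 0, 0],
    [0, 0, 0],
    [0, 0, 0],
    [0, 0, 0],
    [0, 0, 0],
    [0, 0, 0],
    [0, 0, 0]
  ],
  "grip": [50, 50, 50, 50, 50, 50, 50, 50, 50, 50]
}}

```text
time_s: 3.28
tcp_pos: [0.4537, 0.1101, 0.223]
ee_rot: [[0.004, -1.0, 0.001], [-1.0, -0.004, 0.001], [-0.001, -0.001, -1.0]]
wrist_force: [0.1, 0.8, -0.2]
gripper_width: 0.578
gripper_force: 0.0
```

```bash
python3 -c "
from station import sense
import numpy as np
s=sense();print(np.round(s['tcp_pos'],4),np.round(s['ee_rot'],4),np.round(s['joints']),s['time_s'])"
```

```text
[0.4537 0.1101 0.223 ] [[ 3.6e-03 -1.0e+00  1.0e-03]
 [-1.0e+00 -3.6e-03  5.0e-04]
 [-5.0e-04 -1.0e-03 -1.0e+00]] [ 34.   6. -21.   0. -63. -33.] 3.275
```

{"op": "step_arm", "data": {
  "linear": [
    [1, -1, 30],
    [0, 0, 40],
    [0, 0, 40],
    [0, 0, 40],
    [0, 0, 26],
    [0, 0, 0],
    [0, 0, 0],
    [0, 0, 0],
    [0, 0, 0],
    [0, 0, 0]
  ],
  "delta_rot": [
    [0, 0, 0],
    [0, 0, 0],
    [0, 0, 0],
    [0, 0, 0],
    [0, 0, 0],
    [0, 0, 0],
    [0, 0, 0],
    [0, 0, 0],
    [0, 0, 0],
    [0, 0, 0]
  ],
  "grip": [50, 50, 50, 50, 50, 50, 15, 15, 15, 15]
}}

```text
time_s: 4.53
tcp_pos: [0.4547, 0.1108, 0.0473]
ee_rot: [[0.001, -1.0, 0.002], [-1.0, -0.001, 0.001], [-0.001, -0.002, -1.0]]
wrist_force: [-0.0, 0.4, 3.8]
gripper_width: 0.276
gripper_force: 30.0
```

{"op": "step_arm", "data": {
  "linear": [
    [0, 0, -20],
    [0, 0, -30],
    [0, 0, -20],
    [-13.5, -31, 0],
    [-13.5, -31, 0],
    [-13.5, -31, 0],
    [-13.5, -31, 0],
    [-13.5, -31, 0],
    [-13.5, -31, 0],
    [0, 0, 0]
  ],
  "delta_rot": [
    [0, 0, 0],
    [0, 0, 0],
    [0, 0, 0],
    [0, 0, 0],
    [0, 0, 0],
    [0, 0, 0],
    [0, 0, 0],
    [0, 0, 0],
    [0, 0, 0],
    [0, 0, 0]
  ],
  "grip": [15, 15, 15, 15, 15, 15, 15, 15, 15, 15]
}}

```text
time_s: 5.78
tcp_pos: [0.6413, 0.1923, 0.1153]
ee_rot: [[0.0, -1.0, -0.001], [-1.0, -0.0, -0.0], [0.0, 0.001, -1.0]]
wrist_force: [0.7, 0.5, -1.0]
gripper_width: 0.276
gripper_force: 30.0
```

```bash
cat > chk.py <<'E'
from meas import *
import sys
np.set_printoptions(precision=4,suppress=True)
# args: neck height h above foot ; offset of tip below top 33 mm
s=sense(); p=np.array(s['tcp_pos']); P=p+[0,0,.033]
print(p,s['ee_rot'])
c=capture('side'); save(sys.argv[1],c); im=cv2.imread('pics/'+sys.argv[1])
u,v=proj(c,p).astype(int); r=60
x0=max(u-80,0);y0=max(v-60,0);cv2.imwrite('pics/'+sys.argv[1],cv2.resize(im[y0:y0+120,x0:x0+160],None,fx=4,fy=4)); print(x0,y0)
E
python3 chk.py held1.png
```

```text
[0.6413 0.1923 0.1153] [[ 0.0002 -1.     -0.0005]
 [-1.     -0.0002 -0.0001]
 [ 0.0001  0.0005 -1.    ]]
185 56
```

View pics/held1.png

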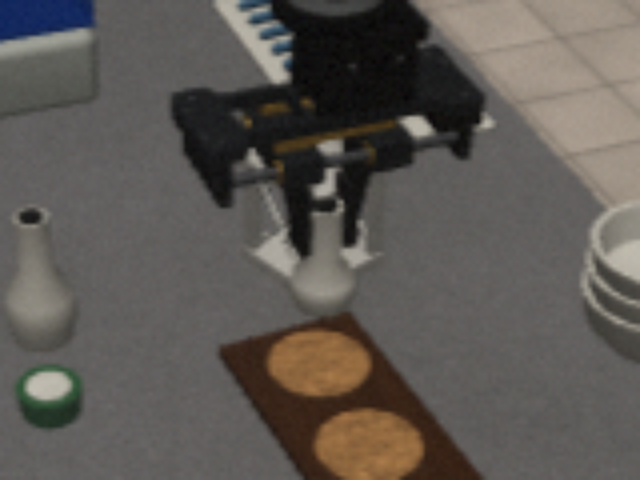

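The side crop shows the tiny vase held upright above the end coaster, around (325,280) in the crop.

{"op": "step_arm", "data": {
  "linear": [
    [0, 0, 20],
    [0, 0, 20],
    [0, 0, 9],
    [0, 0, 4],
    [0, 0, 0.5],
    [0, 0, 0],
    [0, 0, 0]
  ],
  "delta_rot": [
    [0, 0, 0],
    [0, 0, 0],
    [0, 0, 0],
    [0, 0, 0],
    [0, 0, 0],
    [0, 0, 0],
    [0, 0, 0]
  ],
  "grip": [15, 15, 15, 15, 15, 15, 15]
}}

```text
time_s: 6.7
tcp_pos: [0.6405, 0.1918, 0.0637]
ee_rot: [[0.0, -1.0, 0.001], [-1.0, -0.0, 0.001], [-0.001, -0.001, -1.0]]
wrist_force: [-0.1, 0.3, -0.9]
gripper_width: 0.28
gripper_force: 30.0
```

{"op": "step_arm", "data": {
  "linear": [
    [0, 0, 1],
    [0, 0, 0],
    [0, 0, 0.5],
    [0, 0, 0]
  ],
  "delta_rot": [
    [0, 0, 0],
    [0, 0, 0],
    [0, 0, 0],
    [0, 0, 0]
  ],
  "grip": [15, 15, 15, 15]
}}

```text
time_s: 7.2
tcp_pos: [0.6401, 0.1916, 0.0615]
ee_rot: [[0.0, -1.0, -0.0], [-1.0, -0.0, -0.0], [0.0, 0.0, -1.0]]
wrist_force: [-0.4, 0.8, -1.7]
gripper_width: 0.286
gripper_force: 30.0
```

{"op": "step_arm", "data": {
  "linear": [
    [0, 0, 0.7],
    [0, 0, 0],
    [0, 0, 0],
    [0, 0, 0],
    [0, 0, 0],
    [0, 0, -20],
    [0, 0, -40],
    [0, 0, -50],
    [0, 0, -40],
    [0, 0, 0]
  ],
  "delta_rot": [
    [0, 0, 0],
    [0, 0, 0],
    [0, 0, 0],
    [0, 0, 0],
    [0, 0, 0],
    [0, 0, 0],
    [0, 0, 0],
    [0, 0, 0],
    [0, 0, 0],
    [0, 0, 0]
  ],
  "grip": [15, 15, 32, 45, 50, 50, 50, 50, 50, 50]
}}

```text
time_s: 8.45
tcp_pos: [0.6421, 0.1924, 0.2156]
ee_rot: [[0.001, -1.0, 0.008], [-1.0, -0.001, 0.004], [-0.004, -0.008, -1.0]]
wrist_force: [0.1, 0.1, -0.5]
gripper_width: 0.575
gripper_force: 0.0
```

```bash
cat > top.py <<'E'
from meas import *
import sys
np.set_printoptions(precision=4,suppress=True)
P=tuple(map(float,sys.argv[1:4])); s=sense(); print(s['tcp_pos'],s['time_s'])
for k in('scene','side'):
    c=capture(k); p,a=mouth(c,P,int(sys.argv[4]) if len(sys.argv)>4 else 9); print(k,a,p, None if p is None else at_z(c,p,P[2])[:2]); save('last_%s.png'%k,c)
E
python3 top.py .641 .19 .094
```

```text
[0.6421 0.1924 0.2156] 8.45
scene 26 [285.7717 259.7203] [0.6409 0.1889]
side 17 [265.0693 123.6988] [0.6409 0.1892]
```

{"op": "step_arm", "data": {
  "linear": [
    [-19.3, 29.5, 0],
    [-19.3, 29.5, 0],
    [-19.3, 29.5, 0],
    [-19.3, 29.5, 0],
    [-19.3, 29.5, 0],
    [-19.1, 29.2, 0],
    [0, 0, 0],
    [0, 0, 0]
  ],
  "delta_rot": [
    [0, 0, 0],
    [0, 0, 0],
    [0, 0, 0],
    [0, 0, 0],
    [0, 0, 0],
    [0, 0, 0],
    [0, 0, 0],
    [0, 0, 0]
  ],
  "grip": [50, 50, 50, 50, 50, 50, 50, 50]
}}

```text
time_s: 9.55
tcp_pos: [0.4633, 0.3068, 0.2098]
ee_rot: [[0.001, -1.0, -0.001], [-1.0, -0.001, -0.001], [0.001, 0.001, -1.0]]
wrist_force: [0.8, 0.7, 0.5]
gripper_width: 0.576
gripper_force: 0.0
```

{"op": "step_arm", "data": {
  "linear": [
    [-1, -2, 20],
    [0, 0, 40],
    [0, 0, 40],
    [0, 0, 25],
    [0, 0, 13],
    [0, 0, 0],
    [0, 0, 0],
    [0, 0, 0],
    [0, 0, 0],
    [0, 0, 0]
  ],
  "delta_rot": [
    [0, 0, 0],
    [0, 0, 0],
    [0, 0, 0],
    [0, 0, 0],
    [0, 0, 0],
    [0, 0, 0],
    [0, 0, 0],
    [0, 0, 0],
    [0, 0, 0],
    [0, 0, 0]
  ],
  "grip": [50, 50, 50, 50, 50, 50, 15, 15, 15, 15]
}}

```text
time_s: 10.8
tcp_pos: [0.4654, 0.3084, 0.0735]
ee_rot: [[0.001, -1.0, 0.001], [-1.0, -0.001, 0.001], [-0.001, -0.001, -1.0]]
wrist_force: [-1.0, -0.6, 1.9]
gripper_width: 0.279
gripper_force: 30.0
```

{"op": "step_arm", "data": {
  "linear": [
    [0, 0, -25],
    [0, 0, -45],
    [0, 0, -40],
    [26, -21, 0],
    [36, -29, 0],
    [36, -29, 0],
    [36, -29, 0],
    [36, -29, 0],
    [26, -21, 0],
    [18.4, -16, 0]
  ],
  "delta_rot": [
    [0, 0, 0],
    [0, 0, 0],
    [0, 0, 0],
    [0, 0, 0],
    [0, 0, 0],
    [0, 0, 0],
    [0, 0, 0],
    [0, 0, 0],
    [0, 0, 0],
    [0, 0, 0]
  ],
  "grip": [15, 15, 15, 15, 15, 15, 15, 15, 15, 15]
}}

```text
time_s: 12.05
tcp_pos: [0.6398, 0.0923, 0.182]
ee_rot: [[-0.001, -1.0, -0.002], [-1.0, 0.001, -0.0], [0.0, 0.002, -1.0]]
wrist_force: [0.3, 0.6, -1.5]
gripper_width: 0.279
gripper_force: 30.0
```

{"op": "step_arm", "data": {
  "linear": [
    [0, 0, 15],
    [0, 0, 25],
    [0, 0, 25],
    [0, 0, 15],
    [0, 0, 8],
    [0, 0, 0],
    [0, 0, 0]
  ],
  "delta_rot": [
    [0, 0, 0],
    [0, 0, 0],
    [0, 0, 0],
    [0, 0, 0],
    [0, 0, 0],
    [0, 0, 0],
    [0, 0, 0]
  ],
  "grip": [15, 15, 15, 15, 15, 15, 15]
}}

```text
time_s: 12.92
tcp_pos: [0.6401, 0.0941, 0.0959]
ee_rot: [[0.001, -1.0, 0.002], [-1.0, -0.001, 0.001], [-0.001, -0.002, -1.0]]
wrist_force: [0.3, -0.0, -2.0]
gripper_width: 0.278
gripper_force: 30.0
```

{"op": "step_arm", "data": {
  "linear": [
    [0, 0, 4],
    [0, 0, 2.5],
    [0, 0, 1],
    [0, 0, 0.5],
    [0, 0, 0]
  ],
  "delta_rot": [
    [0, 0, 0],
    [0, 0, 0],
    [0, 0, 0],
    [0, 0, 0],
    [0, 0, 0]
  ],
  "grip": [15, 15, 15, 15, 15]
}}

```text
time_s: 13.55
tcp_pos: [0.6395, 0.0938, 0.0876]
ee_rot: [[0.001, -1.0, 0.0], [-1.0, -0.001, -0.0], [0.0, -0.0, -1.0]]
wrist_force: [-1.8, 0.0, 3.1]
gripper_width: 0.278
gripper_force: 30.0
```

Contact. Release and rise.

{"op": "step_arm", "data": {
  "linear": [
    [0, 0, 0],
    [0, 0, 0],
    [0, 0, 0],
    [0, 0, -20],
    [0, 0, -40],
    [0, 0, -50],
    [0, 0, -40],
    [0, 0, 0]
  ],
  "delta_rot": [
    [0, 0, 0],
    [0, 0, 0],
    [0, 0, 0],
    [0, 0, 0],
    [0, 0, 0],
    [0, 0, 0],
    [0, 0, 0],
    [0, 0, 0]
  ],
  "grip": [32, 45, 50, 50, 50, 50, 50, 50]
}}

```text
time_s: 14.55
tcp_pos: [0.6416, 0.0943, 0.2415]
ee_rot: [[0.001, -1.0, 0.009], [-1.0, -0.001, 0.002], [-0.002, -0.009, -1.0]]
wrist_force: [-0.2, -0.6, -1.0]
gripper_width: 0.573
gripper_force: 0.0
```

```bash
python3 top.py .6395 .094 .119; python3 top.py .453 -.1427 .13
```

```text
[0.6416 0.0943 0.2415] 14.55
scene 25 [253.6163 223.1168] [0.6395 0.0924]
side 23 [278.8957 136.6444] [0.6389 0.0932]
[0.6392 0.094  0.2367] 14.65
scene 153 [240.5042 115.4452] [ 0.4646 -0.136 ]
side 43 [243.0586 218.3398] [ 0.4526 -0.1427]
```

{"op": "step_arm", "data": {
  "linear": [
    [30, 23.5, 0],
    [30, 23.5, 0],
    [30, 23.5, 0],
    [30, 23.5, 0],
    [30, 23.5, 0],
    [30, 23.5, 0],
    [30, 23.5, 0],
    [26.5, 21.5, 0],
    [0, 0, 0],
    [0, 0, 0]
  ],
  "delta_rot": [
    [0, 0, 0],
    [0, 0, 0],
    [0, 0, 0],
    [0, 0, 0],
    [0, 0, 0],
    [0, 0, 0],
    [0, 0, 0],
    [0, 0, 0],
    [0, 0, 0],
    [0, 0, 0]
  ],
  "grip": [50, 50, 50, 50, 50, 50, 50, 50, 50, 50]
}}

```text
time_s: 16.0
tcp_pos: [0.4536, -0.1426, 0.2362]
ee_rot: [[0.0, -1.0, -0.001], [-1.0, -0.0, 0.0], [-0.0, 0.001, -1.0]]
wrist_force: [1.1, 0.4, -0.0]
gripper_width: 0.578
gripper_force: 0.0
```

Down to 0.097: 139 mm.

{"op": "step_arm", "data": {
  "linear": [
    [0, 0.5, 20],
    [0, 0, 40],
    [0, 0, 40],
    [0, 0, 25],
    [0, 0, 14],
    [0, 0, 0],
    [0, 0, 0],
    [0, 0, 0],
    [0, 0, 0],
    [0, 0, 0]
  ],
  "delta_rot": [
    [0, 0, 0],
    [0, 0, 0],
    [0, 0, 0],
    [0, 0, 0],
    [0, 0, 0],
    [0, 0, 0],
    [0, 0, 0],
    [0, 0, 0],
    [0, 0, 0],
    [0, 0, 0]
  ],
  "grip": [50, 50, 50, 50, 50, 50, 15, 15, 15, 15]
}}

```text
time_s: 17.25
tcp_pos: [0.4532, -0.1428, 0.0984]
ee_rot: [[0.0, -1.0, 0.001], [-1.0, -0.0, -0.0], [0.0, -0.001, -1.0]]
wrist_force: [-0.6, -0.5, 2.3]
gripper_width: 0.277
gripper_force: 30.0
```

{"op": "step_arm", "data": {
  "linear": [
    [0, 0, -25],
    [0, 0, -40],
    [0, 0, -25],
    [-16, -22, 0],
    [-22, -30, 0],
    [-24, -33, 0],
    [-24, -33, 0],
    [-22, -30, 0],
    [-18, -25, 0],
    [-12.8, -18.3, 0]
  ],
  "delta_rot": [
    [0, 0, 0],
    [0, 0, 0],
    [0, 0, 0],
    [0, 0, 0],
    [0, 0, 0],
    [0, 0, 0],
    [0, 0, 0],
    [0, 0, 0],
    [0, 0, 0],
    [0, 0, 0]
  ],
  "grip": [15, 15, 15, 15, 15, 15, 15, 15, 15, 15]
}}

```text
time_s: 18.5
tcp_pos: [0.6452, -0.0019, 0.1851]
ee_rot: [[0.001, -1.0, -0.003], [-1.0, -0.001, -0.0], [0.0, 0.003, -1.0]]
wrist_force: [0.0, -0.0, -1.4]
gripper_width: 0.277
gripper_force: 30.0
```

{"op": "step_arm", "data": {
  "linear": [
    [0, 0, 10],
    [0, 0, 20],
    [0, 0, 20],
    [0, 0, 12],
    [0, 0, 6],
    [0, 0, 0],
    [0, 0, 0]
  ],
  "delta_rot": [
    [0, 0, 0],
    [0, 0, 0],
    [0, 0, 0],
    [0, 0, 0],
    [0, 0, 0],
    [0, 0, 0],
    [0, 0, 0]
  ],
  "grip": [15, 15, 15, 15, 15, 15, 15]
}}

```text
time_s: 19.38
tcp_pos: [0.6448, -0.0038, 0.1207]
ee_rot: [[0.0, -1.0, 0.002], [-1.0, -0.0, 0.0], [-0.0, -0.002, -1.0]]
wrist_force: [-0.3, 0.3, -1.6]
gripper_width: 0.277
gripper_force: 30.0
```

Contact is expected at 0.1124, so 8.3 mm to go.

{"op": "step_arm", "data": {
  "linear": [
    [0, 0, 4],
    [0, 0, 2.5],
    [0, 0, 1],
    [0, 0, 0.7],
    [0, 0, 0]
  ],
  "delta_rot": [
    [0, 0, 0],
    [0, 0, 0],
    [0, 0, 0],
    [0, 0, 0],
    [0, 0, 0]
  ],
  "grip": [15, 15, 15, 15, 15]
}}

```text
time_s: 20.0
tcp_pos: [0.6443, -0.0039, 0.1125]
ee_rot: [[0.001, -1.0, 0.0], [-1.0, -0.001, -0.0], [0.0, -0.0, -1.0]]
wrist_force: [-2.4, -0.5, 5.6]
gripper_width: 0.28
gripper_force: 30.0
```

{"op": "step_arm", "data": {
  "linear": [
    [0, 0, 0],
    [0, 0, 0],
    [0, 0, 0],
    [0, 0, -20],
    [0, 0, -40],
    [0, 0, -50],
    [0, 0, -30],
    [0, 0, 0],
    [0, 0, 0]
  ],
  "delta_rot": [
    [0, 0, 0],
    [0, 0, 0],
    [0, 0, 0],
    [0, 0, 0],
    [0, 0, 0],
    [0, 0, 0],
    [0, 0, 0],
    [0, 0, 0],
    [0, 0, 0]
  ],
  "grip": [32, 45, 50, 50, 50, 50, 50, 50, 50]
}}

```text
time_s: 21.12
tcp_pos: [0.6437, -0.0038, 0.2504]
ee_rot: [[0.0, -1.0, -0.002], [-1.0, -0.0, 0.0], [-0.0, 0.002, -1.0]]
wrist_force: [0.5, -0.5, -0.0]
gripper_width: 0.575
gripper_force: 0.0
```

```bash
python3 top.py .6445 -.004 .144; python3 top.py .424 -.3526 .155
```

```text
[ 0.6437 -0.0038  0.2504] 21.125
scene 20 [220.4987 189.4819] [ 0.6441 -0.0038]
side 28 [297.8931 151.3556] [ 0.6438 -0.0036]
[ 0.6436 -0.0039  0.2498] 21.225
scene 0 None None
side 83 [270.5019 303.5655] [ 0.4233 -0.3526]
```

{"op": "step_arm", "data": {
  "linear": [
    [36, 23, 0],
    [38, 24, 0],
    [38, 24, 0],
    [38, 24, 0],
    [38, 24, 0],
    [38, 24, 0],
    [38, 24, 0],
    [38, 24, 0],
    [30, 18, 0],
    [16.7, 10.6, 0]
  ],
  "delta_rot": [
    [0, 0, 0],
    [0, 0, 0],
    [0, 0, 0],
    [0, 0, 0],
    [0, 0, 0],
    [0, 0, 0],
    [0, 0, 0],
    [0, 0, 0],
    [0, 0, 0],
    [0, 0, 0]
  ],
  "grip": [50, 50, 50, 50, 50, 50, 50, 50, 50, 50]
}}

```text
time_s: 22.58
tcp_pos: [0.4238, -0.3538, 0.2511]
ee_rot: [[-0.001, -1.0, -0.001], [-1.0, 0.001, 0.0], [-0.0, 0.001, -1.0]]
wrist_force: [-0.2, 0.3, -0.3]
gripper_width: 0.574
gripper_force: 0.0
```

{"op": "step_arm", "data": {
  "linear": [
    [0, 0, 0],
    [0, 0, 0]
  ],
  "delta_rot": [
    [0, 0, 0],
    [0, 0, 0]
  ],
  "grip": [50, 50]
}}

```text
time_s: 22.82
tcp_pos: [0.4253, -0.3521, 0.2514]
ee_rot: [[0.001, -1.0, -0.0], [-1.0, -0.001, 0.0], [-0.0, 0.0, -1.0]]
wrist_force: [-0.5, -0.2, 0.5]
gripper_width: 0.582
gripper_force: 0.0
```

Target tip z 0.122: 129 mm down.

{"op": "step_arm", "data": {
  "linear": [
    [0, 1, 20],
    [0, 0, 35],
    [0, 0, 35],
    [0, 0, 25],
    [0, 0, 14],
    [0, 0, 0],
    [0, 0, 0],
    [0, 0, 0],
    [0, 0, 0],
    [0, 0, 0]
  ],
  "delta_rot": [
    [0, 0, 0],
    [0, 0, 0],
    [0, 0, 0],
    [0, 0, 0],
    [0, 0, 0],
    [0, 0, 0],
    [0, 0, 0],
    [0, 0, 0],
    [0, 0, 0],
    [0, 0, 0]
  ],
  "grip": [50, 50, 50, 50, 50, 50, 15, 15, 15, 15]
}}

```text
time_s: 24.08
tcp_pos: [0.424, -0.3528, 0.1233]
ee_rot: [[0.0, -1.0, 0.001], [-1.0, -0.0, -0.001], [0.001, -0.001, -1.0]]
wrist_force: [-0.3, 0.0, 2.2]
gripper_width: 0.278
gripper_force: 30.0
```

{"op": "step_arm", "data": {
  "linear": [
    [0, 0, -25],
    [0, 0, -40],
    [0, 0, -25],
    [-25, 0, 0],
    [-42, 0, 0],
    [-45, 0, 0],
    [-45, 0, 0],
    [-45, 0, 0],
    [-36, 0, 0],
    [-20, 0, 0]
  ],
  "delta_rot": [
    [0, 0, 0],
    [0, 0, 0],
    [0, 0, 0],
    [0, 0, 0],
    [0, 0, 0],
    [0, 0, 0],
    [0, 0, 0],
    [0, 0, 0],
    [0, 0, 0],
    [0, 0, 0]
  ],
  "grip": [15, 15, 15, 15, 15, 15, 15, 15, 15, 15]
}}

```text
time_s: 25.32
tcp_pos: [0.4229, -0.0931, 0.2121]
ee_rot: [[0.002, -1.0, -0.001], [-1.0, -0.002, 0.001], [-0.001, 0.001, -1.0]]
wrist_force: [0.4, 0.0, -3.0]
gripper_width: 0.279
gripper_force: 30.0
```

{"op": "step_arm", "data": {
  "linear": [
    [0, -22, 0],
    [0, -36, 0],
    [0, -40, 0],
    [0, -40, 0],
    [0, -40, 0],
    [0, -34, 0],
    [0, -22, 0],
    [0, 0, 0],
    [0, 0, 0]
  ],
  "delta_rot": [
    [0, 0, 0],
    [0, 0, 0],
    [0, 0, 0],
    [0, 0, 0],
    [0, 0, 0],
    [0, 0, 0],
    [0, 0, 0],
    [0, 0, 0],
    [0, 0, 0]
  ],
  "grip": [15, 15, 15, 15, 15, 15, 15, 15, 15]
}}

```text
time_s: 26.45
tcp_pos: [0.6566, -0.0945, 0.2116]
ee_rot: [[0.0, -1.0, -0.003], [-1.0, -0.0, 0.0], [-0.0, 0.003, -1.0]]
wrist_force: [-0.4, 0.5, -2.3]
gripper_width: 0.277
gripper_force: 30.0
```

Contact is expected at 0.1373, so 74.3 mm to go. I'll go 66 mm first.

{"op": "step_arm", "data": {
  "linear": [
    [0, -1, 10],
    [0, 0, 20],
    [0, 0, 20],
    [0, 0, 11],
    [0, 0, 5],
    [0, 0, 0],
    [0, 0, 0]
  ],
  "delta_rot": [
    [0, 0, 0],
    [0, 0, 0],
    [0, 0, 0],
    [0, 0, 0],
    [0, 0, 0],
    [0, 0, 0],
    [0, 0, 0]
  ],
  "grip": [15, 15, 15, 15, 15, 15, 15]
}}

```text
time_s: 27.32
tcp_pos: [0.6593, -0.0946, 0.1476]
ee_rot: [[0.001, -1.0, 0.002], [-1.0, -0.001, -0.0], [0.0, -0.002, -1.0]]
wrist_force: [0.9, -0.8, -2.4]
gripper_width: 0.279
gripper_force: 30.0
```

{"op": "step_arm", "data": {
  "linear": [
    [0, 0, 4],
    [0, 0.5, 3],
    [0, 0, 2],
    [0, 0, 0.8],
    [0, 0, 0],
    [0, 0, 0]
  ],
  "delta_rot": [
    [0, 0, 0],
    [0, 0, 0],
    [0, 0, 0],
    [0, 0, 0],
    [0, 0, 0],
    [0, 0, 0]
  ],
  "grip": [15, 15, 15, 15, 15, 15]
}}

```text
time_s: 28.08
tcp_pos: [0.6583, -0.0946, 0.1374]
ee_rot: [[0.0, -1.0, 0.0], [-1.0, -0.0, -0.0], [0.0, -0.0, -1.0]]
wrist_force: [-1.3, 0.6, 1.8]
gripper_width: 0.279
gripper_force: 30.0
```

{"op": "step_arm", "data": {
  "linear": [
    [0, 0, 0],
    [0, 0, 0],
    [0, 0, 0],
    [0, 0, -20],
    [0, 0, -40],
    [0, 0, -40],
    [0, 0, 0],
    [0, 30, 0],
    [0, 40, 0],
    [0, 30, 0]
  ],
  "delta_rot": [
    [0, 0, 0],
    [0, 0, 0],
    [0, 0, 0],
    [0, 0, 0],
    [0, 0, 0],
    [0, 0, 0],
    [0, 0, 0],
    [0, 0, 0],
    [0, 0, 0],
    [0, 0, 0]
  ],
  "grip": [32, 45, 50, 50, 50, 50, 50, 50, 50, 50]
}}

```text
time_s: 29.32
tcp_pos: [0.5565, -0.0946, 0.2359]
ee_rot: [[0.0, -1.0, -0.002], [-1.0, -0.0, 0.0], [-0.0, 0.002, -1.0]]
wrist_force: [0.1, -0.9, 0.8]
gripper_width: 0.58
gripper_force: 0.0
```

```bash
for a in ".658 -.0945 .169" ".6445 -.004 .144" ".6395 .094 .119" ".641 .19 .094"; do python3 top.py $a; done
```

```text
[ 0.5565 -0.0946  0.2359] 29.325
scene 22 [186.6201 160.7799] [ 0.6581 -0.0945]
side 31 [322.6361 166.0304] [ 0.6577 -0.0944]
[ 0.5554 -0.0946  0.2367] 29.425
scene 21 [220.5566 189.4458] [ 0.644  -0.0038]
side 97 [297.3768 146.8662] [0.65  0.012]
[ 0.5581 -0.0946  0.2368] 29.525
scene 25 [253.6213 223.1121] [0.6395 0.0924]
side 208 [275.3476 134.4253] [0.634 0.105]
[ 0.5589 -0.0945  0.2365] 29.625
scene 27 [285.8545 259.7204] [0.6408 0.1891]
side 309 [265.0395 123.3064] [0.6415 0.1909]
```

View pics/last_side.png

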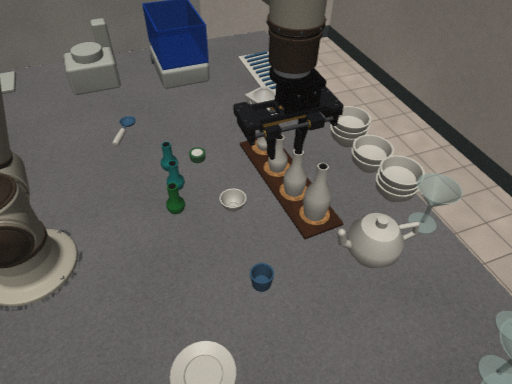

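The side picture shows all four vases upright on the coasters: tall (317,192) nearest the teapot, then medium (295,175), small (276,155) and tiny (263,145). The robot is clear of them and the teapot hasn't moved.

```bash
python3 -c "
from station import finish_job
print(finish_job())"
```

```text
the job is handed in; nothing more can be done
None
```

The job is handed in: all four vases stand upright, each within about 2 mm of its coaster's centre, tallest nearest the teapot down to shortest; none fell, the teapot and look-alikes were left alone, and it took about 30 s of the 112 s allowed.

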